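# Lay the tin rocket in its cradle

### The job

The silver tin rocketship stands on the open end of the felt-lined wooden cradle. Push it over with the fingertips so that it falls on its side into the trough, nose towards the end stop, then push its tail gently along until its nose rests against the stop, and come away. Only push it: do not pick it up or press hard enough to dent the thin tin, and leave the other toys and tools where they are.

Things in the scene. Friction and masses are not known exactly. Their poses are not given: they have to be found in the camera images.
- cradle: Fixed pale wooden cradle with green felt, 318 x 104 mm. Origin: on the counter, on its centre line. x runs level along the trough to the end stop, z up. The felt floor is 8 mm above the counter, from x = -150 to +150 mm. The open end (x -150 to -60) has no side walls; from x = -60 to +150 walls stand with inner faces at y = +-42 mm, tops 38 mm above the counter.
- cradle_stop (a point): Foot of the end stop's face, on the felt at the cradle's x = +150 mm, centre line. The stop is an upright board across the trough's end, top 56 mm above the counter.
- rocket: Loose silver tin rocketship, red nose and four red fins, 160 mm tall, 0.13 to 0.25 kg. Origin: centre of its flat tail (radius 16 mm); z runs tail to nose. Body radius 18 mm at 12 mm up, 22 at 50 to 90, 17 at 122, then tapering. Fins reach 32 mm from the axis, diagonal to its x and y. Starts upright on the felt of the open end, its x nearly along the cradle's x.
- rocket_nose (a point): Tip of the rocket's nose, on its axis 160 mm from the tail. It must end against the stop face.
- rocket_mid (a point): Point on the rocket's axis 80 mm from the tail. Standing, it tips over fin feet 24 mm ahead of the axis: pushed 90 to 120 mm above its base towards the stop, it passes balance at about 20 degrees and falls into the trough by itself, its nose then 20 to 80 mm short of the stop. Lying, its axis is about 24 mm above the felt; pushed at the tail it slides with 0.5 to 3 N.
- horse: Cream tin horse on a green wheeled platform, 95 mm long, 55 mm wide, 110 mm tall; leave it alone. Origin: centre of the underside.
- spinning_top: Lilac tin spinning top, 76 mm across, 90 mm tall, standing on its foot; leave it alone. Origin: centre of the underside.
- key: Brass clockwork key, 60 mm long, 54 mm wide, 8 mm thick, lying flat; leave it alone. Origin: about its middle, underside.
- tweezers: Steel tweezers, 120 mm long, 20 mm wide, 6 mm thick, lying flat along their x axis; leave them alone. Origin: middle, underside.
- dish: Round copper parts dish, 100 mm across, 26 mm tall; leave it alone. Origin: centre of the underside.
- varnish_jar: Amber glass jar with a steel cap, 52 mm across, 60 mm tall; leave it alone. Origin: centre of the underside.
There are look-alikes about, which are no part of the job. What is shaped like the rocket but orange, pink or purple is not meant.

How it is judged:
By the outcome, as a careful person would: the job done as asked, in the order asked, and still so for the second after the job is handed in, with the robot touching nothing.
It also fails if it takes over 40 s, if anything falls off the work surface, if the arm or the gripper's body presses on something with over 40 N, if the wrist force passes 120 N, or if a joint passes its speed limit or range.

### The arm

A 6-joint arm with a two-finger parallel gripper is mounted at the origin on the work surface. World frame = base frame: x ahead of the robot, y to its left, z up, the work surface at z = 0. Lengths are in m, angles in degrees, forces in N, time in s.
With the tool pointing down it reaches from about 0.375 to 0.9 m from the base axis. Payload 3.1 kg.
Tool frame: the origin (TCP) lies between the finger pads; the fingertips stand 22 mm ahead of it and the grasp point (between the pads) lies 3 mm ahead of it (bot.tip_extent is the distance from the TCP to the fingertips, in m); y points along the fingers, z is the direction in which the jaws open and shut, and the axes are right-handed (so a half turn about y gives the same grasp; the last joint's range is limited). The gripper opens to 87 mm and grips with 3 to 60 N. Pads are 19 mm wide; open, the fingers measure 117 mm over their backs; the gripper's body (75 mm by 190 mm) begins 51 mm behind the grasp point.
Start: joints at [54.23, 30.224, 82.088, -0, 67.689, -10.227], TCP at [0.269, 0.564, 0.245] pointing down, gripper open.
Joint ranges: [-176.69, 176.69], [-43.24, 126.21], [12.49, 139.97], [-82, 262], [0, 151.66], [-163.58, 163.58]. Speed limits (degrees/s): [159.86, 159.86, 180, 180, 180, 180].

### API

Orientations are given as a 3x3 rotation matrix whose columns are the frame's x, y, z axes.
In Python, from rig import bot, eyes, models gives the robot as it stands. The module is installed in compiled form; this text tells all that it offers.
- The arm moves only by the tool arm_command, never from a script. Its arguments are lists of equal length, an entry for each row: "translation": the shift along the tool's x, y, z each as a share of 0.08 m, from -1 to 1, a list of three; "rotation": the turn, a rotation vector about the tool's x, y, z each as a share of 60 degrees, from -1 to 1, a list of three; "grip": the closure, from -1 (fully open) to 1 (shut), so that 0 is half open. In form: {"translation": [[x, y, z], ...], "rotation": [[rx, ry, rz], ...], "grip": [grip, ...]}. A call has 1 to 5 rows; each row is the pose to reach, as a shift and turn from the pose commanded when the call began, along the tool's axes at that moment; what a row does not reach only later rows make up. A row lasts 1/10 s, in which the tool goes at most 50 mm and 8.59 degrees, less where a joint would pass 70% of its speed; a pose out of reach is approached as far as the arm can. A call with a number of a shift or a turn outside -1 to 1 is refused whole. A call with a gripper value outside its range is refused whole. The fingers move at their own pace and stop on an object; the grip force is fixed at half the most. Time passes only in rows, so rows that repeat a pose let the fingers close. It gives the time, the measured TCP pose, the force and the opening at its end, in the units of the state.
- bot.read_state(): the state, without advancing time (a new reading comes with each control period).
- eyes.capture(name): name is "scene" or "top" or "wrist"; returns a dict with "image" (400x640x3 uint8, blue, green, red), "mtx" (3x3 intrinsics, pixels), "rvec" (rotation vector, rad) and "tvec" (3), from world to camera coordinates, as OpenCV has them; the wrist camera has in their place "hand_eye" (4x4, takes a point from camera to tool coordinates, whose origin is the TCP and whose axes are the tool frame's). Camera axes: x right, y down, z forward; pixel columns grow to the right and rows downward; lengths in m; the calibration is good to about 2 mm. The wrist camera is an equidistant fisheye: a pixel r from the principal point sees the ray r / f radians off the axis. A picture is of the moment at which its call begins: read the wrist's pose just before it. There is no depth.
- bot.hand_in(): hands the job in, once; it reports no verdict.
Trained networks look in the newest picture that a camera, given by its name, has taken for a name from the list of things; names that differ only in an ending like _2 or _b are one class to them, and where a whole thing is asked for, a point or a joint stands for the part that bears it (a point fixed in the world has none). Each returns a list of dicts, best first, with "conf" (0 to 1); they miss things now and then, are a little off and sometimes report something else, mostly with a low value. They report only what shows in the picture. A call takes as long as a camera call. They do not tell look-alikes from the thing itself.
- models.recognise(camera, thing): "extent" ([left, top, right, bottom] as shares, 0 to 1, of the picture: columns of its width, rows of its height, round what is visible of it).
- models.spot_point(camera, thing): "point" ([column, row] as shares, 0 to 1, of the picture: columns of its width, rows of its height: a listed point, or the origin of a listed thing).
The state is a dict: "time_s": time; "joint_positions": joint angles; "qvel": joint speeds; "tau": joint torques, N m; "position": TCP position; "tcp_rot": TCP orientation; "force": force on the tool from outside, world axes, zero at the start; "moment": the same for the moment, N m; "opening": opening from 0.0 (shut) to 1.0 (fully open).
Only numpy, scipy, OpenCV 4.12 (cv2) and the standard library are available. Lean on these libraries where they do the work, as an engineer would, in place of code of your own. Each camera call takes 0.05 s, during which the arm holds its last target. There are 200 camera calls.

## Working session

There is one attempt and no reset: what is moved stays moved. The work goes in short steps, Python scripts to look and compute and a tool call to move; the robot and the scene stay as the last step left them, time stands still between calls to the robot, and variables do not carry over. Pictures are saved under pics/ and viewed, about 8 in all and at most 12, crops included, and the job is handed in when it is done.

Besides the shell and the picture viewer there is one more tool, called after "Emit:" as name(argument=value, ...) on one line, values as JSON. arm_command: Moves the arm, as the interface text tells. Shift numbers are shares of 0.08 m and turn numbers shares of 60 degrees, none past 1 either way. Its arguments: {"type":"object","properties":{"translation":{"type":"array"},"rotation":{"type":"array"},"grip":{"type":"array"}},"required":["translation","rotation","grip"]}

```bash
mkdir -p pics; ls; python3 - <<'E'
from rig import bot,eyes,models
import cv2,numpy as np
s=bot.read_state();print(s)
for c in("scene","top"):
    d=eyes.capture(c);cv2.imwrite(f"pics/{c}0.png",d["image"])
    print(c,d["mtx"].tolist(),d["rvec"],d["tvec"])
    for t in("rocket","rocket_nose","rocket_mid","cradle","cradle_stop"):
        print(t,[(np.round(np.array(x["point"])*[640,400],1),round(x["conf"],2)) for x in models.spot_point(c,t)][:5],[(np.round(np.array(x["extent"])*[640,400,640,400]),round(x["conf"],2)) for x in models.recognise(c,t)][:5])
E
```

```text
pics
{'time_s': 0.0, 'joint_positions': array([ 5.42306910e+01,  3.02778372e+01,  8.21544246e+01, -1.02317632e-03,
        6.76887006e+01, -1.02279375e+01]), 'qvel': array([-0.04443753,  0.03870252, -0.0056473 , -0.03246938, -0.03854168,
        0.0542467 ]), 'tau': array([ 2.59066073e-04, -4.40037024e+01, -1.76590776e+01,  6.32920861e-02,
        5.82050357e-02, -1.72877708e-04]), 'position': array([0.26906522, 0.56338002, 0.24359457]), 'tcp_rot': array([[ 9.02276902e-01, -1.22063471e-03,  4.31155311e-01],
       [-4.31156890e-01, -1.72262787e-03,  9.02275329e-01],
       [-3.58628429e-04, -9.99997771e-01, -2.08057240e-03]]), 'force': array([ 0.75960059,  0.36691538, -0.10122315]), 'moment': array([ 0.00329735, -0.00010339, -0.01261617]), 'opening': 1.0025721185815304}
scene [[498.55522649125857, 0.0, 311.640404925984], [0.0, 498.55522649125857, 199.06629933142938], [0.0, 0.0, 1.0]] [ 1.70113558  1.98087846 -0.70360441] [ 0.08957962 -0.36163394  1.80544364]
rocket [(array([217. , 192.1]), 0.77), (array([282.9, 214.9]), 0.71), (array([235.1, 212.2]), 0.68), (array([289.2, 164.1]), 0.
[... 1871 characters left out ...]
, (array([341., 200., 359., 213.]), 0.69), (array([374., 236., 392., 252.]), 0.65), (array([402., 217., 420., 236.]), 0.58), (array([348., 253., 365., 271.]), 0.56)]
rocket_mid [(array([415., 224.]), 0.76), (array([357.7, 262. ]), 0.74), (array([380.9, 245.3]), 0.65), (array([350.3, 201. ]), 0.58), (array([395.1, 200.2]), 0.58)] [(array([404., 219., 422., 233.]), 0.74), (array([447., 170., 465., 182.]), 0.71), (array([387., 197., 401., 210.]), 0.7), (array([374., 240., 389., 254.]), 0.7), (array([343., 198., 359., 212.]), 0.51)]
cradle [(array([328.6, 193.3]), 0.9)] [(array([282., 161., 369., 226.]), 0.63)]
cradle_stop [(array([292.3, 181.2]), 0.85)] [(array([279., 166., 371., 228.]), 0.74)]
```

```bash
python3 - <<'E'
import cv2,numpy as np
a=cv2.imread("pics/scene0.png")[110:290,180:480];b=cv2.imread("pics/top0.png")[140:290,250:490]
a=cv2.resize(a,(800,480),interpolation=3);b=cv2.resize(b,(800,500),interpolation=3)
cv2.imwrite("pics/a.png",a);cv2.imwrite("pics/b.png",b)
E
```

```text
(no output)
```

View pics/a.png

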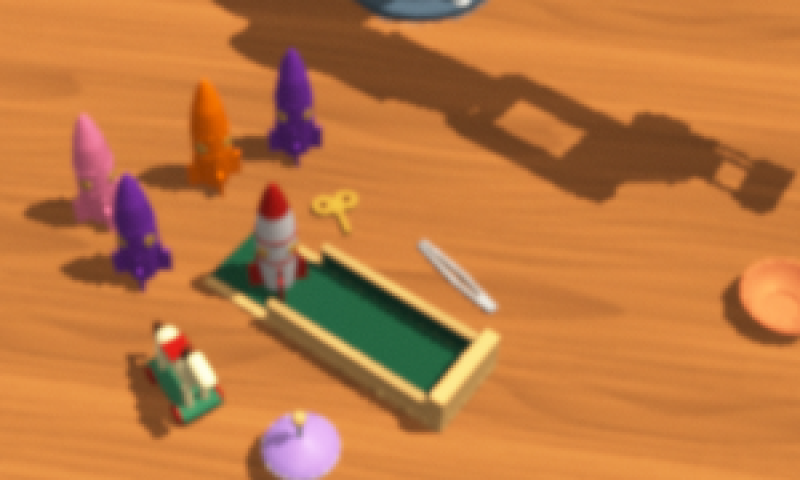

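View pics/b.png

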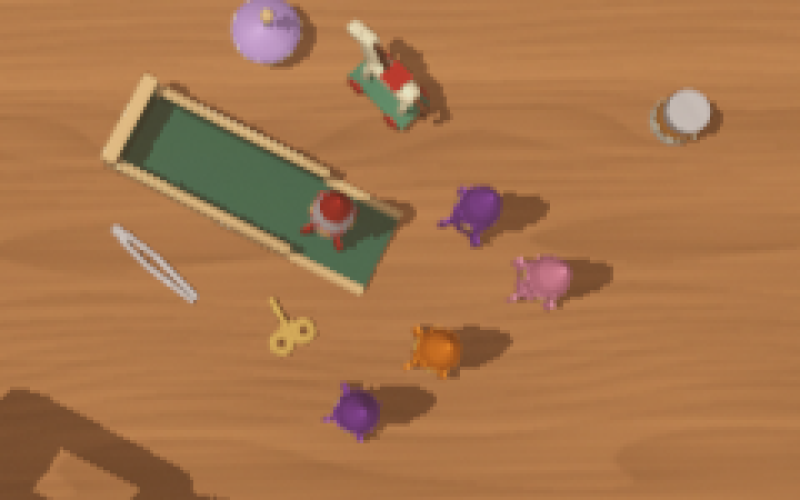

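Candidates in the scene camera: pink at (217,175), purple at (232,197), orange at (258,160), purple at (290,150), and silver with a red nose at (284,200). Only the silver one stands on the cradle; in the top view it is at about (349,205). The two crops confirm the choice. Next I locate the cradle and rocket.

```bash
cat > h.py <<'E'
import cv2,numpy as np
from scipy.optimize import least_squares
from rig import bot,eyes,models
def cam(c):
    d=eyes.capture(c); return d
def proj(P,d): return cv2.projectPoints(np.asarray(P,float).reshape(-1,3),d["rvec"],d["tvec"],d["mtx"],None)[0][:,0]
def ray(px,z,d):
    R=cv2.Rodrigues(d["rvec"])[0];o=-R.T@d["tvec"].ravel()
    v=R.T@np.linalg.inv(d["mtx"])@[px[0],px[1],1]; return o+v*(z-o[2])/v[2]
def C(x,y,z,p):
    c,s=np.cos(p[2]),np.sin(p[2]); return [p[0]+c*x-s*y,p[1]+s*x+c*y,z]
E
python3 - <<'E'
from h import *
T=cam("top");S=cam("scene")
for d,n,l in((T,"top",[((371,204),.008),((358.6,228.2),.008),((293.5,162.5),.056),((280.9,186.5),.056),((328.6,193.3),0),((292.3,181.2),.008)]),(S,"scene",[((308.8,231.2),0),((349,255.7),.008),((282.9,214.9),.008)])):
    for px,z in l: print(n,px,np.round(ray(px,z,d),4))
obs=[(T,(371,204),(-.15,-.052,.008)),(T,(358.6,228.2),(-.15,.052,.008)),(T,(293.5,162.5),(.168,-.052,.056)),(T,(280.9,186.5),(.168,.052,.056)),(T,(292.3,181.2),(.15,0,.008)),(S,(349,255.7),(.15,0,.008))]
def f(p,sg=1): return np.concatenate([(proj(C(P[0],P[1]*sg,P[2],p),d)[0]-px) for d,px,P in obs])
for sg in(1,-1):
  for y0 in(0,1.5,3,-1.5):
    r=least_squares(f,[.5,.3,y0],args=(sg,),loss="soft_l1");print(sg,r.x,np.degrees(r.x[2]),r.cost)
# rocket: silver, two-view nose & base
def tri(a,b): 
    return least_squares(lambda X:np.r_[proj(X,T)[0]-a,proj(X,S)[0]-b],[.5,.3,.1])
r=tri((350.7,202),(281.5,179.5));print("nose",r.x,r.fun)
r=tri((350.3,202),(283.9,197.9));print("mid",r.x,r.fun)
r=tri((348.1,209.4),(282.9,214.9));print("tail",r.x,r.fun)
d=eyes.capture("wrist");cv2.imwrite("pics/w0.png",d["image"]);print(d["mtx"],d["hand_eye"])
E
```

```text
top (371, 204) [ 0.5615 -0.1709  0.008 ]
top (358.6, 228.2) [ 0.4735 -0.1225  0.008 ]
top (293.5, 162.5) [0.7116 0.1084 0.056 ]
top (280.9, 186.5) [0.6244 0.1545 0.056 ]
top (328.6, 193.3) [ 0.606  -0.0166  0.    ]
top (292.3, 181.2) [0.653  0.1169 0.008 ]
scene (308.8, 231.2) [ 0.5927 -0.008   0.    ]
scene (349, 255.7) [0.6633 0.1154 0.008 ]
scene (282.9, 214.9) [ 0.5519 -0.0914  0.008 ]
1 [ 0.58852375 -0.01567378  1.07408961] 61.54080125764417 2.4673836242985017
1 [ 0.58852375 -0.01567378  1.07408961] 61.5408012615379 2.467383624298471
1 [ 0.58852375 -0.01567378  1.0740896 ] 61.54080112528663 2.467383624298491
1 [ 0.58852375 -0.01567378  1.0740896 ] 61.54080068389972 2.467383624298842
-1 [ 0.63372342 -0.03067188  1.41063494] 80.82342825388999 132.0452086250884
-1 [ 0.63372341 -0.03067186  1.41063708] 80.82355093159171 132.0452086316729
-1 [ 0.63372341 -0.03067187  1.41063633] 80.82350826448614 132.04520862852388
-1 [ 0.59374364  0.24608089 -1.1079491 ] -63.48080725010407 313.5718275746033
nose [ 0.54720022 -0.08746955  0.16077042] [ 0.615248   -0.10442632  0.5127335   0.03744834]
mid [ 0.55671014 -0.08572295  0.09422891] [-0.94730291  0.15867628 -0.77654004 -0.05504951]
tail [ 0.54502944 -0.09068433 -0.00106237] [ 0.98254095 -0.16300397  0.79940237  0.05543506]
[[309.70691629   0.         325.06752512]
 [  0.         309.70691629 199.12563425]
 [  0.           0.           1.        ]] [[ 1.28559253e-03  9.64198155e-01  2.65179684e-01 -7.24047472e-02]
 [-3.82677454e-04 -2.65179410e-01  9.64199012e-01 -1.39908253e-01]
 [ 9.99999100e-01 -1.34104533e-03  2.80642274e-05  1.17917867e-03]
 [ 0.00000000e+00  0.00000000e+00  0.00000000e+00  1.00000000e+00]]
```

```bash
python3 - <<'E'
from h import *
T=cam("top");S=cam("scene")
p=[.5885,-.0157,np.radians(61.54)]
def toC(w):
    d=np.array(w[:2])-p[:2];c,s=np.cos(p[2]),np.sin(p[2]);return np.round([c*d[0]+s*d[1],-s*d[0]+c*d[1]],3)
for n,d in(("top",T),("scene",S)):
    for t in("rocket","horse","spinning_top","key"):
        for x in models.spot_point(n,t)[:6]:
            px=np.array(x["point"])*[640,400];w=ray(px,.008 if 0 else 0,d);print(n,t,px.round(),round(x["conf"],2),w.round(3),toC(w))
# overlay of cradle+rocket outlines
def draw(im,d):
    def pl(P,col): cv2.polylines(im,[np.round(proj(P,d)*16*1).astype(int)],True,col,1,16,4)
    for z,X in((.008,(-.15,.15)),(.056,(.15,.168))):
        pl([C(X[0],-.052,z,p),C(X[1],-.052,z,p),C(X[1],.052,z,p),C(X[0],.052,z,p)],(255,255,0))
    pl([C(-.06,-.042,.038,p),C(.15,-.042,.038,p),C(.15,.042,.038,p),C(-.06,.042,.038,p)],(0,255,255))
    for h,r in((0,.016),(.07,.022),(.122,.017),(.16,.001)):
        pl([C(-.083+r*np.cos(a),r*np.sin(a),.008+h,p) for a in np.linspace(0,6.28,20)],(255,0,255))
out=[]
for d,(x,y) in((T,(270,150)),(S,(240,160))):
    k=5;im=cv2.resize(d["image"][y:y+120,x:x+160],None,fx=k,fy=k,interpolation=3)
    e=dict(d);M=np.array(d["mtx"]).copy();M[0,2]-=x-.4;M[1,2]-=y-.4;M[:2]*=k;e["mtx"]=M;draw(im,e);out.append(cv2.resize(im,(400*2,300*2))[:, :])
cv2.imwrite("pics/ov.png",cv2.resize(np.vstack(out),(400,600)))
cv2.imwrite("pics/ov.png",cv2.resize(np.hstack(out),(800,300),interpolation=cv2.INTER_AREA))
E
```

```text
top rocket [391. 202.] 0.73 [ 0.569 -0.247  0.   ] [-0.213 -0.093]
top rocket [410. 225.] 0.73 [ 0.484 -0.311  0.   ] [-0.309 -0.049]
top rocket [350. 206.] 0.69 [ 0.555 -0.095  0.   ] [-0.086 -0.009]
top rocket [378. 244.] 0.63 [ 0.415 -0.191  0.   ] [-0.236  0.069]
top rocket [356. 261.] 0.54 [ 0.355 -0.108  0.   ] [-0.192  0.161]
top horse [364. 168.] 0.68 [ 0.698 -0.153  0.   ] [-0.068 -0.161]
top horse [348. 209.] 0.52 [ 0.547 -0.088  0.   ] [-0.083  0.002]
top spinning_top [328. 151.] 0.72 [ 0.766 -0.02   0.   ] [ 0.081 -0.158]
top key [335. 239.] 0.41 [ 0.435 -0.038  0.   ] [-0.092  0.124]
scene rocket [217. 187.] 0.89 [ 0.47  -0.315  0.   ] [-0.32  -0.038]
scene rocket [236. 211.] 0.73 [ 0.554 -0.234  0.   ] [-0.208 -0.074]
scene rocket [283. 218.] 0.69 [ 0.556 -0.089  0.   ] [-0.08  -0.007]
scene rocket [293. 164.] 0.62 [ 0.339 -0.1    0.   ] [-0.193  0.18 ]
scene rocket [261. 174.] 0.58 [ 0.398 -0.19   0.   ] [-0.244  0.084]
scene horse [249. 254.] 0.58 [ 0.696 -0.161  0.   ] [-0.076 -0.163]
scene spinning_top [290. 283.] 0.73 [ 0.766 -0.031  0.   ] [ 0.072 -0.163]
scene spinning_top [284. 216.] 0.54 [ 0.549 -0.09   0.   ] [-0.084 -0.   ]
scene key [303. 188.] 0.71 [ 0.433 -0.051  0.   ] [-0.105  0.12 ]
scene key [250. 256.] 0.69 [ 0.7   -0.156  0.   ] [-0.07  -0.165]
```

View pics/ov.png

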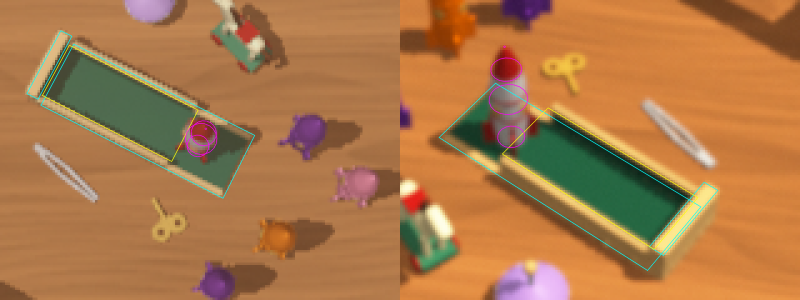

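The overlay matches in both views, and the pink, purple and orange look-alikes all stand off the cradle. The cradle is at (0.5885, -0.0157) with yaw 61.5°, and the rocket is at cradle x ≈ -83 mm on the centre line. The jaw axis already lies nearly along the trough, so I'll push with the closed fingers.

Emit:
arm_command(translation=[[0.47,0,-0.49],[0.945,0,-0.98],[0.945,0,-0.98]], rotation=[[0,0,0],[0,0,0],[0,0,0]], grip=[1,1,1])

```text
time_s: 2.05
position: [0.304, 0.4563, 0.2442]
tcp_rot: [[0.901, -0.002, 0.434], [-0.434, -0.004, 0.901], [0.0, -1.0, -0.004]]
force: [-1.1, 0.7, 0.3]
opening: 0.809
```

Emit:
arm_command(translation=[[0.47,0,-0.49],[0.945,0,-0.98],[0.945,0,-0.98]], rotation=[[0,0,0],[0,0,0],[0,0,0]], grip=[1,1,1])

```text
time_s: 2.35
position: [0.339, 0.354, 0.2446]
tcp_rot: [[0.901, -0.001, 0.435], [-0.435, -0.002, 0.901], [0.0, -1.0, -0.002]]
force: [-0.6, 0.5, -0.3]
opening: 0.538
```

Emit:
arm_command(translation=[[0.47,0,-0.49],[0.945,0,-0.98],[0.945,0,-0.98]], rotation=[[0,0,0],[0,0,0],[0,0,0]], grip=[1,1,1])

```text
time_s: 2.65
position: [0.3743, 0.2514, 0.2448]
tcp_rot: [[0.9, 0.001, 0.435], [-0.435, -0.001, 0.9], [0.001, -1.0, -0.0]]
force: [0.3, 1.1, -0.5]
opening: 0.263
```

Emit:
arm_command(translation=[[0.47,0,-0.49],[0.945,0,-0.98],[0.945,0,-0.98]], rotation=[[0,0,0],[0,0,0],[0,0,0]], grip=[1,1,1])

```text
time_s: 2.95
position: [0.4097, 0.1482, 0.245]
tcp_rot: [[0.9, 0.003, 0.435], [-0.435, -0.0, 0.9], [0.003, -1.0, 0.001]]
force: [0.2, 1.2, 0.1]
opening: 0.031
```

Emit:
arm_command(translation=[[0.47,0,-0.49],[0.945,0,-0.98],[0.945,0,-0.98]], rotation=[[0,0,0],[0,0,0],[0,0,0]], grip=[1,1,1])

```text
time_s: 3.25
position: [0.4448, 0.0446, 0.2451]
tcp_rot: [[0.9, 0.004, 0.435], [-0.435, -0.001, 0.9], [0.004, -1.0, 0.001]]
force: [0.5, 0.6, 0.7]
opening: 0.005
```

Emit:
arm_command(translation=[[0.47,0,-0.49],[0.945,0,-0.98],[0.945,0,-0.98],[0.945,0,-0.98]], rotation=[[0,0.0487,0],[0,0.0487,0],[0,0.0487,0],[0,0.0487,0]], grip=[1,1,1,1])

```text
time_s: 3.65
position: [0.4769, -0.056, 0.2444]
tcp_rot: [[0.878, 0.0, 0.478], [-0.478, 0.001, 0.878], [-0.0, -1.0, 0.001]]
force: [-0.2, 0.0, -0.4]
opening: 0.005
```

Emit:
arm_command(translation=[[0.5,0,-0.48],[0.99,0,-0.95],[0.99,0.4,-0.95],[0.99,0.72,-0.95],[0.99,0.72,-0.95]], rotation=[[0,0,0],[0,0,0],[0,0,0],[0,0,0],[0,0,0]], grip=[1,1,1,1,1])

```text
time_s: 4.15
position: [0.5068, -0.1569, 0.1838]
tcp_rot: [[0.88, -0.008, 0.476], [-0.476, 0.006, 0.88], [-0.01, -1.0, 0.001]]
force: [-0.5, 0.6, 0.4]
opening: 0.004
```

```bash
cat >> h.py <<'E'
p=[.5885,-.0157,np.radians(61.54)]
def toC(w):
    d=np.array(w[:2])-p[:2];c,s=np.cos(p[2]),np.sin(p[2]);return np.round([c*d[0]+s*d[1],-s*d[0]+c*d[1]],4)
def wray(px,st,d):  # origin, dir in world from wrist fisheye
    K=d["mtx"];u=(px[0]-K[0,2])/K[0,0];v=(px[1]-K[1,2])/K[1,1];r=np.hypot(u,v)
    c=np.r_[np.sin(r)*np.array([u,v])/max(r,1e-9),np.cos(r)]
    H=d["hand_eye"];R=np.array(st["tcp_rot"]);return R@H[:3,3]+st["position"],R@H[:3,:3]@c
def wproj(P,st,d):
    R=np.array(st["tcp_rot"]);H=d["hand_eye"];q=H[:3,:3].T@(R.T@(np.array(P)-st["position"])-H[:3,3])
    r=np.arctan2(np.hypot(q[0],q[1]),q[2]);K=d["mtx"];n=np.hypot(q[0],q[1])
    return np.array([K[0,2]+K[0,0]*r*q[0]/n,K[1,2]+K[1,1]*r*q[1]/n])
E
python3 - <<'E'
from h import *
s=bot.read_state();d=eyes.capture("wrist");im=d["image"].copy()
print(s["position"],toC(s["position"]),s["joint_positions"].round(1))
f=lambda P,c: cv2.circle(im,tuple(np.round(wproj(P,s,d)).astype(int)),3,c,1)
for h in(0,.05,.1,.16): f(C(-.083,0,.008+h,p),(255,0,255))
for x in(-.15,.15):
    for y in(-.052,.052): f(C(x,y,.008,p),(255,255,0))
for y in(-.042,.042): f(C(-.06,y,.038,p),(0,255,255))
f(s["position"]+np.array(s["tcp_rot"])[:,1]*.022,(0,255,0))
cv2.imwrite("pics/w1.png",im)
for t in("rocket","rocket_nose","rocket_mid"):
    for x in models.spot_point("wrist",t)[:5]: print(t,(np.array(x["point"])*[640,400]).round(1),round(x["conf"],2))
E
```

```text
[ 0.50678403 -0.15689924  0.18381334] [-0.1631  0.0046] [-29.3  28.   98.8   0.1  53.8 -91. ]
rocket [297.   32.2] 0.7
rocket [253.8 121. ] 0.65
rocket [400.7 189.5] 0.63
rocket [203.7 226.4] 0.59
rocket_nose [130.3 299.3] 0.91
rocket_nose [462.8 260. ] 0.64
rocket_nose [192.5 126.5] 0.63
rocket_mid [286.5   7.4] 0.86
rocket_mid [429.1 217.4] 0.84
rocket_mid [177.2 251. ] 0.83
rocket_mid [230.5 123. ] 0.69
```

View pics/w1.png

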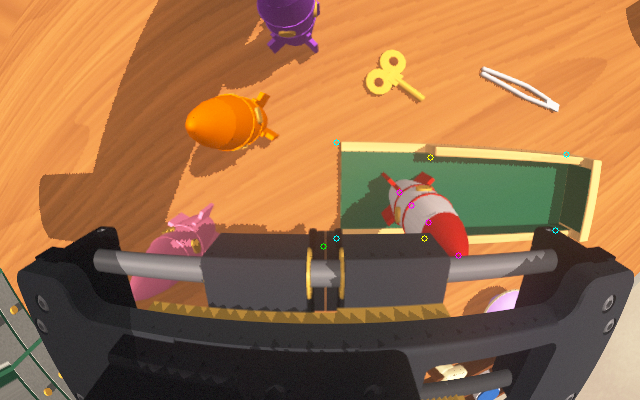

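The wrist view shows the silver rocket with its base near (400,190) and nose near (463,258), within 3 mm of the prediction. Now I line up, descend and come close.

Emit:
arm_command(translation=[[0.058,0.3,0],[0.058,0.52,0.1],[0.058,0.52,0.3],[0.058,0.52,0.45],[0.058,0.52,0.5]], rotation=[[0,0,0],[0,0,0],[0,0,0],[0,0,0],[0,0,0]], grip=[1,1,1,1,1])

```text
time_s: 4.85
position: [0.5337, -0.1265, 0.1467]
tcp_rot: [[0.88, 0.003, 0.475], [-0.475, -0.001, 0.88], [0.003, -1.0, 0.0]]
force: [-0.3, -0.2, 0.6]
opening: 0.008
```

```bash
python3 - <<'E'
from h import *
s=bot.read_state();print(s["position"],toC(s["position"]),s["tcp_rot"].round(3),s["force"])
E
```

```text
[ 0.53373796 -0.12651433  0.14670848] [-0.1235 -0.0047] [[ 0.88   0.003  0.475]
 [-0.475 -0.001  0.88 ]
 [ 0.003 -1.     0.   ]] [-0.34704484 -0.181586    0.57657055]
```

Emit:
arm_command(translation=[[-0.05,0.0,0.05],[-0.05,0.0,0.1],[-0.05,0.0,0.15],[-0.05,0,0.2],[-0.05,0,0.25]], rotation=[[0,0,0],[0,0,0],[0,0,0],[0,0,0],[0,0,0]], grip=[1,1,1,1,1])

```text
time_s: 5.35
position: [0.5386, -0.1083, 0.1454]
tcp_rot: [[0.879, 0.0, 0.477], [-0.477, -0.0, 0.879], [0.0, -1.0, -0.0]]
force: [-0.5, -0.5, 0.4]
opening: 0.008
```

```bash
python3 - <<'E'
from h import *
s=bot.read_state();print(s["position"],toC(s["position"]),s["force"])
T=cam("top");S=cam("scene")
for n in("top","scene"):
  for t in("rocket_nose",):
    for x in models.spot_point(n,t)[:6]: print(n,t,(np.array(x["point"])*[640,400]).round(1),round(x["conf"],2))
E
```

```text
[ 0.53862059 -0.10825794  0.14542531] [-0.1051 -0.0003] [-0.52520558 -0.54681242  0.35924924]
top rocket_nose [415.8 220. ] 0.75
top rocket_nose [383.8 243.2] 0.71
top rocket_nose [394.7 196.5] 0.62
scene rocket_nose [206.  152.5] 0.92
scene rocket_nose [307.8 233.7] 0.7
scene rocket_nose [286.5 127.4] 0.69
scene rocket_nose [281.6 178.1] 0.68
scene rocket_nose [230.8 174.8] 0.64
```

Emit:
arm_command(translation=[[0,0,0.06],[0,0,0.12],[0,0,0.18],[0,0,0.24],[0,0,0.3]], rotation=[[0,0,0],[0,0,0],[0,0,0],[0,0,0],[0,0,0]], grip=[1,1,1,1,1])

```text
time_s: 6.05
position: [0.5501, -0.0866, 0.1453]
tcp_rot: [[0.879, 0.0, 0.476], [-0.476, 0.0, 0.879], [-0.0, -1.0, 0.0]]
force: [0.1, 0.5, -0.8]
opening: 0.003
```

```bash
python3 - <<'E'
from h import *
s=bot.read_state();print(s["position"],toC(s["position"]),s["force"])
S=cam("scene");cv2.imwrite("pics/s2.png",cv2.resize(S["image"][110:290,180:480],None,fx=2.5,fy=2.5))
for x in models.spot_point("scene","rocket_nose")[:6]: print((np.array(x["point"])*[640,400]).round(1),round(x["conf"],2))
E
```

```text
[ 0.55012105 -0.08660954  0.14532968] [-0.0806 -0.0001] [ 0.10252499  0.527899   -0.7758947 ]
[294.5 182.8] 0.86
[228.7 174.7] 0.86
[208.6 151.4] 0.8
```

Emit:
arm_command(translation=[[0,0,0.06],[0,0,0.12],[0,0,0.18],[0,0,0.24],[0,0,0.3]], rotation=[[0,0,0],[0,0,0],[0,0,0],[0,0,0],[0,0,0]], grip=[1,1,1,1,1])

```text
time_s: 6.65
position: [0.5615, -0.0656, 0.1453]
tcp_rot: [[0.879, -0.0, 0.477], [-0.477, -0.0, 0.879], [-0.0, -1.0, -0.0]]
force: [-0.5, 0.1, -0.2]
opening: 0.007
```

```bash
python3 - <<'E'
from h import *
s=bot.read_state();print(s["position"],toC(s["position"]),s["force"])
S=cam("scene");cv2.imwrite("pics/s3.png",cv2.resize(S["image"][110:290,180:480],None,fx=2.5,fy=2.5))
for x in models.spot_point("scene","rocket_nose")[:6]: print((np.array(x["point"])*[640,400]).round(1),round(x["conf"],2))
E
```

```text
[ 0.56153052 -0.06561791  0.14532703] [-0.0567 -0.0001] [-0.51516282  0.12673589 -0.21198736]
[231.2 172.9] 0.74
[313.1 198.1] 0.72
[207.9 152.6] 0.71
[255.6 138. ] 0.53
[299.6 206.5] 0.31
```

View pics/s3.png

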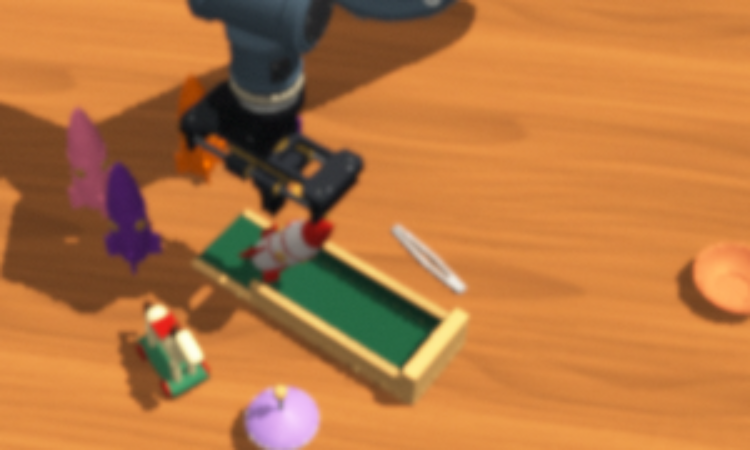

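The rocket is tilting well past balance towards the stop, nose at about scene pixel (313,198). I hold still and let it fall.

Emit:
arm_command(translation=[[0,0,0],[0,0,0],[0,0,0],[0,0,0],[0,0,0]], rotation=[[0,0,0],[0,0,0],[0,0,0],[0,0,0],[0,0,0]], grip=[1,1,1,1,1])

```text
time_s: 7.25
position: [0.5613, -0.0662, 0.1454]
tcp_rot: [[0.879, -0.0, 0.477], [-0.477, -0.0, 0.879], [-0.0, -1.0, -0.0]]
force: [-0.2, -0.1, 0.3]
opening: 0.005
```

```bash
python3 - <<'E'
from h import *
s=bot.read_state();print(s["position"],toC(s["position"]),s["force"])
w=eyes.capture("wrist");S=cam("scene")
A=cv2.resize(S["image"][180:290,240:400],(800,550),interpolation=3)[:, :]
cv2.imwrite("pics/s4.png",np.hstack([cv2.resize(S["image"][180:280,250:380],(390,300)),cv2.resize(w["image"][100:400,230:640],(410,300))]))
for n in("scene","wrist"):
  for t in("rocket_nose","rocket"):
    for x in models.spot_point(n,t)[:6]:
      q=np.array(x["point"])*[640,400]
      if n=="scene": X=ray(q,.032,S)
      else: o,v=wray(q,s,w);X=o+v*(.032-o[2])/v[2]
      print(n,t,q.round(1),round(x["conf"],2),toC(X))
E
```

```text
[ 0.56126332 -0.06617194  0.14535821] [-0.0574 -0.0001] [-0.16213377 -0.10526876  0.31465219]
scene rocket_nose [339.8 242.1] 0.95 [0.1132 0.0045]
scene rocket_nose [210.8 150.1] 0.9 [-0.4212  0.0453]
scene rocket_nose [230.9 175.3] 0.7 [-0.2955  0.0045]
scene rocket_nose [255.6 140.4] 0.64 [-0.3358  0.1653]
scene rocket [214.6 191.1] 0.8 [-0.291  -0.0714]
scene rocket [287.7 211.8] 0.78 [-0.0676 -0.0003]
scene rocket [235.3 213.9] 0.67 [-0.1831 -0.0973]
scene rocket [259.7 174.9] 0.52 [-0.226   0.0591]
wrist rocket_nose [ 24.5 138.7] 0.84 [-0.4182  0.0789]
wrist rocket_nose [ 13.3 295.5] 0.78 [-0.5708 -0.1614]
wrist rocket_nose [492.9 197.2] 0.71 [0.1017 0.0043]
wrist rocket_nose [288.9  62.6] 0.51 [-0.0852  0.117 ]
wrist rocket [330.1 203. ] 0.79 [-0.0519 -0.0007]
wrist rocket [149.6 122.7] 0.7 [-0.2149  0.0747]
wrist rocket [186.7 260.1] 0.66 [-0.1919 -0.0591]
wrist rocket [114.1 230.4] 0.65 [-0.2773 -0.0309]
wrist rocket [184.7  22.3] 0.63 [-0.1782  0.1627]
```

View pics/s4.png

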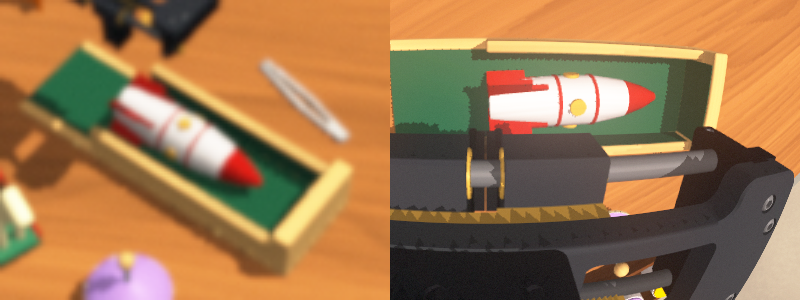

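It lies straight in the trough with its nose at cradle x ≈ +105 mm and its tail at ≈ -55 mm. In the wrist crop the tail shows at the left and the nose at about (493,197) in full-frame pixels. I back up, lower behind the tail, then push gently.

Emit:
arm_command(translation=[[0,0,-0.4],[0,0,-0.62],[0,0.3,-0.62],[0,0.6,-0.62],[0,0.6,-0.62]], rotation=[[0,0,0],[0,0,0],[0,0,0],[0,0,0],[0,0,0]], grip=[1,1,1,1,1])

```text
time_s: 8.05
position: [0.5356, -0.1091, 0.095]
tcp_rot: [[0.879, -0.006, 0.477], [-0.477, 0.002, 0.879], [-0.006, -1.0, -0.001]]
force: [-0.9, 1.1, 0.1]
opening: 0.002
```

Emit:
arm_command(translation=[[0,0.3,0],[0,0.6,0],[0,0.6,0],[0,0.6,0]], rotation=[[0,0,0],[0,0,0],[0,0,0],[0,0,0]], grip=[1,1,1,1])

```text
time_s: 8.45
position: [0.538, -0.1096, 0.05]
tcp_rot: [[0.879, 0.0, 0.476], [-0.476, -0.0, 0.879], [0.0, -1.0, -0.0]]
force: [0.6, -1.0, 0.7]
opening: 0.005
```

```bash
python3 - <<'E'
from h import *
s=bot.read_state();print(s["position"],toC(s["position"]),s["force"])
w=eyes.capture("wrist");im=w["image"].copy()
for x in(-.055,.105,.150):
  cv2.circle(im,tuple(np.round(wproj(C(x,0,.032 if x<.14 else .008,p),s,w)).astype(int)),3,(255,0,255),1)
for y in(-.042,.042): cv2.circle(im,tuple(np.round(wproj(C(.15,y,.038,p),s,w)).astype(int)),3,(255,255,0),1)
cv2.imwrite("pics/w5.png",im)
for t in("rocket_nose","rocket","rocket_mid"):
    for x in models.spot_point("wrist",t)[:5]:
      q=np.array(x["point"])*[640,400]
      o,v=wray(q,s,w);X=o+v*(.032-o[2])/v[2]
      print(t,q.round(1),round(x["conf"],2),toC(X))
E
```

```text
[ 0.53800428 -0.10957699  0.04996713] [-0.1066 -0.0003] [ 0.55058499 -0.97810373  0.68696892]
rocket_nose [597.4 229.8] 0.95 [0.1012 0.0043]
rocket [194.4 313. ] 0.91 [-0.1927 -0.05  ]
rocket [135.6 120.3] 0.64 [-0.2143  0.0758]
rocket [597.5 230. ] 0.35 [0.1014 0.0042]
rocket_mid [ 50.7 134.5] 0.87 [-0.295   0.0753]
rocket_mid [527.8 240.1] 0.82 [0.0269 0.0008]
rocket_mid [ 37.4 315.4] 0.61 [-0.3884 -0.0895]
```

View pics/w5.png

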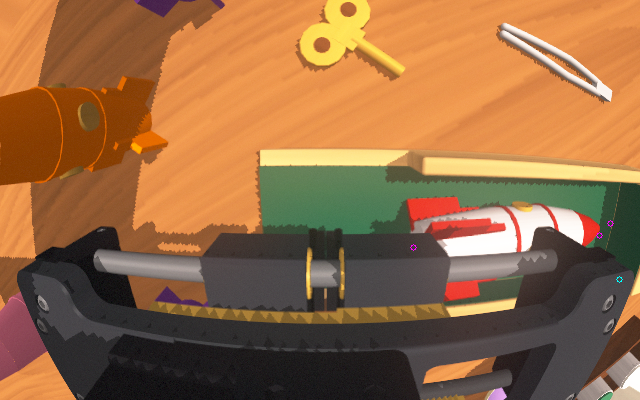

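The fingertips are behind the tail (left fin edge at about (410,205)), on the centre line, with the tip 28 mm above the counter.

Emit:
arm_command(translation=[[0,0.03,0.1],[0,0.03,0.2],[0,0.03,0.28],[0,0.03,0.35],[0,0.03,0.4]], rotation=[[0,0,0],[0,0,0],[0,0,0],[0,0,0],[0,0,0]], grip=[1,1,1,1,1])

```text
time_s: 9.15
position: [0.5532, -0.0807, 0.0469]
tcp_rot: [[0.88, 0.0, 0.476], [-0.476, 0.0, 0.88], [0.0, -1.0, 0.0]]
force: [-0.3, -0.4, 0.5]
opening: 0.006
```

Emit:
arm_command(translation=[[0,0,0.04],[0,0,0.08],[0,0,0.12],[0,0,0.16],[0,0,0.2]], rotation=[[0,0,0],[0,0,0],[0,0,0],[0,0,0],[0,0,0]], grip=[1,1,1,1,1])

```text
time_s: 9.65
position: [0.5605, -0.0674, 0.047]
tcp_rot: [[0.879, -0.0, 0.477], [-0.477, -0.0, 0.879], [-0.0, -1.0, -0.0]]
force: [-0.1, -1.1, -0.0]
opening: 0.003
```

```bash
cat > look.py <<'E'
from h import *
s=bot.read_state();F=s["force"];print(s["time_s"],toC(s["position"]),"Fx_cradle",round(F[0]*.4766+F[1]*.8791,2),F.round(1))
S=cam("scene");w=eyes.capture("wrist");T=cam("top")
for n in("scene","wrist","top"):
  for t in("rocket_nose","rocket"):
    for x in models.spot_point(n,t)[:6]:
      q=np.array(x["point"])*[640,400]
      if n=="wrist": o,v=wray(q,s,w);X=o+v*(.032-o[2])/v[2]
      else: X=ray(q,.032,S if n=="scene" else T)
      c=toC(X)
      if abs(c[1])<.03 and c[0]>-.12: print(n,t,q.round(1),round(x["conf"],2),c)
E
python3 look.py
```

```text
9.65 [-0.0588 -0.    ] Fx_cradle -1.04 [-0.1 -1.1 -0. ]
scene rocket_nose [337.6 243.1] 0.87 [ 0.1104 -0.002 ]
scene rocket [292.2 214.3] 0.79 [-0.0514  0.0005]
wrist rocket_nose [564.2 235.8] 0.56 [0.1066 0.0035]
top rocket_nose [327.7 196.4] 0.66 [0.0032 0.0011]
top rocket_nose [301.2 182. ] 0.65 [ 0.1132 -0.0021]
```

Emit:
arm_command(translation=[[0,0,0.05],[0,0,0.1],[0,0,0.15],[0,0,0.2],[0,0,0.25]], rotation=[[0,0,0],[0,0,0],[0,0,0],[0,0,0],[0,0,0]], grip=[1,1,1,1,1])

```text
time_s: 10.6
position: [0.5703, -0.0495, 0.047]
tcp_rot: [[0.879, 0.0, 0.476], [-0.476, -0.0, 0.879], [0.0, -1.0, -0.0]]
force: [-0.7, -1.1, 0.5]
opening: 0.004
```

```bash
python3 look.py
```

```text
10.6 [-0.0384 -0.0001] Fx_cradle -1.35 [-0.7 -1.1  0.5]
scene rocket_nose [344.8 245.3] 0.55 [0.1304 0.0041]
scene rocket [297.8 217.6] 0.73 [-0.0314  0.0009]
wrist rocket_nose [569.2 225.3] 0.65 [0.1299 0.0109]
top rocket_nose [296.3 183.6] 0.45 [0.1262 0.0113]
```

Emit:
arm_command(translation=[[0,0,0.03],[0,0,0.06],[0,0,0.09],[0,0,0.12],[0,0,0.15]], rotation=[[0,0,0],[0,0,0],[0,0,0],[0,0,0],[0,0,0]], grip=[1,1,1,1,1])

```text
time_s: 11.55
position: [0.5759, -0.0391, 0.047]
tcp_rot: [[0.879, -0.0, 0.477], [-0.477, -0.0, 0.879], [-0.0, -1.0, -0.0]]
force: [-0.4, -0.7, 0.8]
opening: 0.004
```

```bash
python3 - <<'E'
exec(open('look.py').read())
cv2.imwrite("pics/w6.png",cv2.resize(w["image"][140:320,380:640],(780,540)))
E
```

```text
11.55 [-0.0266 -0.0001] Fx_cradle -0.81 [-0.4 -0.7  0.8]
scene rocket_nose [348.  248.2] 0.84 [0.1426 0.0015]
scene rocket [304.5 219.6] 0.66 [-0.0116  0.0069]
top rocket_nose [292.8 177.2] 0.46 [ 0.1487 -0.0039]
```

View pics/w6.png

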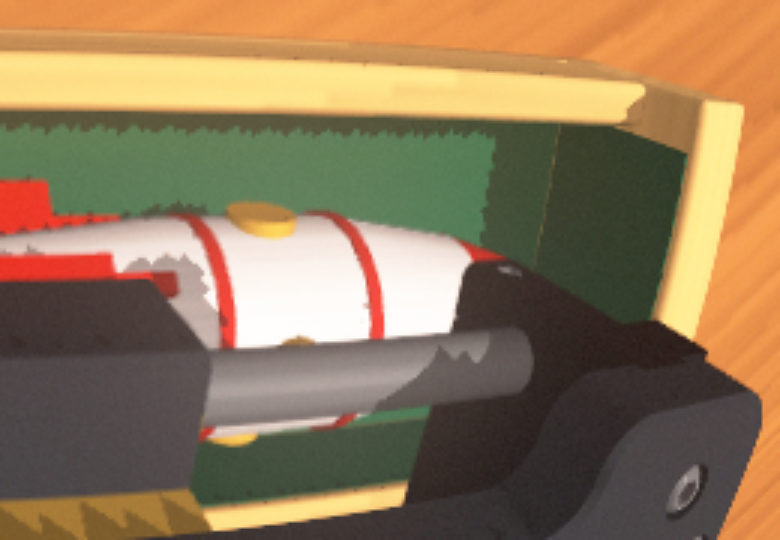

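The nose is hidden by the gripper in this view; the estimate is x ≈ 142 mm, so about 8 mm is left. I creep forward and watch the force.

Emit:
arm_command(translation=[[0,0,0.012],[0,0,0.024],[0,0,0.036],[0,0,0.048],[0,0,0.06]], rotation=[[0,0,0],[0,0,0],[0,0,0],[0,0,0],[0,0,0]], grip=[1,1,1,1,1])

```text
time_s: 12.5
position: [0.5781, -0.0351, 0.0469]
tcp_rot: [[0.879, -0.0, 0.477], [-0.477, -0.0, 0.879], [-0.0, -1.0, -0.0]]
force: [-0.7, -1.0, 0.5]
opening: 0.003
```

Emit:
arm_command(translation=[[0,0,0.008],[0,0,0.016],[0,0,0.016]], rotation=[[0,0,0],[0,0,0],[0,0,0]], grip=[1,1,1])

```text
time_s: 12.8
position: [0.5788, -0.0339, 0.047]
tcp_rot: [[0.879, 0.0, 0.477], [-0.477, 0.0, 0.879], [0.0, -1.0, 0.0]]
force: [-0.3, -0.9, 0.7]
opening: 0.004
```

Emit:
arm_command(translation=[[0,0,0.008],[0,0,0.016],[0,0,0.016]], rotation=[[0,0,0],[0,0,0],[0,0,0]], grip=[1,1,1])

```text
time_s: 13.1
position: [0.5794, -0.0327, 0.047]
tcp_rot: [[0.879, 0.0, 0.477], [-0.477, 0.0, 0.879], [0.0, -1.0, 0.0]]
force: [0.6, -0.6, -0.3]
opening: 0.007
```

```bash
python3 look.py
```

```text
13.1 [-0.0193 -0.0001] Fx_cradle -0.2 [ 0.6 -0.6 -0.3]
scene rocket_nose [350.4 250.5] 0.85 [ 0.1521 -0.0006]
scene rocket [303.8 223.4] 0.86 [-0.005 -0.005]
top rocket_nose [292.6 178.2] 0.52 [ 0.1476 -0.0003]
```

Emit:
arm_command(translation=[[0,0,0.006],[0,0,0.012],[0,0,0.012]], rotation=[[0,0,0],[0,0,0],[0,0,0]], grip=[1,1,1])

```text
time_s: 13.85
position: [0.5798, -0.0319, 0.0469]
tcp_rot: [[0.879, -0.0, 0.477], [-0.477, -0.0, 0.879], [-0.0, -1.0, -0.0]]
force: [-0.5, -0.1, -0.2]
opening: 0.009
```

Emit:
arm_command(translation=[[0,0,0.006],[0,0,0.012],[0,0,0.012]], rotation=[[0,0,0],[0,0,0],[0,0,0]], grip=[1,1,1])

```text
time_s: 14.15
position: [0.5803, -0.0311, 0.0469]
tcp_rot: [[0.879, 0.0, 0.477], [-0.477, 0.0, 0.879], [0.0, -1.0, 0.0]]
force: [-0.6, -1.5, 0.6]
opening: 0.011
```

Emit:
arm_command(translation=[[0,0,0.006],[0,0,0.012],[0,0,0.012]], rotation=[[0,0,0],[0,0,0],[0,0,0]], grip=[1,1,1])

```text
time_s: 14.45
position: [0.5807, -0.0302, 0.0469]
tcp_rot: [[0.879, 0.0, 0.477], [-0.477, 0.0, 0.879], [0.0, -1.0, 0.0]]
force: [-0.1, -0.5, 0.3]
opening: 0.006
```

Emit:
arm_command(translation=[[0,0,0.006],[0,0,0.012],[0,0,0.012]], rotation=[[0,0,0],[0,0,0],[0,0,0]], grip=[1,1,1])

```text
time_s: 14.75
position: [0.5812, -0.0294, 0.0469]
tcp_rot: [[0.879, 0.0, 0.477], [-0.477, 0.0, 0.879], [0.0, -1.0, 0.0]]
force: [-0.3, -0.9, 0.5]
opening: 0.002
```

```bash
python3 - <<'E'
exec(open('look.py').read())
a=cv2.resize(S["image"][200:275,285:385],(480,360),interpolation=3);b=cv2.resize(T["image"][155:225,275:345],(320,320),interpolation=3);b=cv2.copyMakeBorder(b,0,40,0,0,0)
cv2.imwrite("pics/s7.png",np.hstack([a,b]))
E
```

```text
14.75 [-0.0155 -0.0001] Fx_cradle -0.96 [-0.3 -0.9  0.5]
scene rocket_nose [349.8 247.7] 0.74 [0.1457 0.006 ]
scene rocket [304.4 222.2] 0.78 [-0.0063 -0.0006]
top rocket_nose [291.7 179.7] 0.52 [0.1479 0.0061]
```

View pics/s7.png

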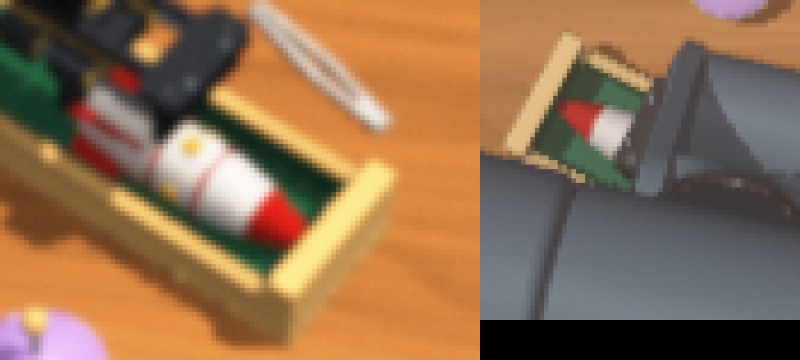

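The top view still shows a thin strip of felt between the nose, at about (293,178), and the stop, so I keep creeping.

Emit:
arm_command(translation=[[0,0,0.008],[0,0,0.016],[0,0,0.024],[0,0,0.024]], rotation=[[0,0,0],[0,0,0],[0,0,0],[0,0,0]], grip=[1,1,1,1])

```text
time_s: 15.6
position: [0.5816, -0.0283, 0.0469]
tcp_rot: [[0.879, -0.001, 0.476], [-0.476, -0.001, 0.879], [-0.001, -1.0, -0.001]]
force: [-2.1, -4.6, 1.4]
opening: 0.002
```

The force rose to 5 N and the tool stalled after 1 mm of the 2 mm commanded, so the nose is on the stop. I back away and lift.

Emit:
arm_command(translation=[[0,0,-0.04],[0,0,-0.15],[0,0,-0.4],[0,0,-0.6],[0,0,-0.6]], rotation=[[0,0,0],[0,0,0],[0,0,0],[0,0,0],[0,0,0]], grip=[1,1,1,1,1])

```text
time_s: 16.1
position: [0.5583, -0.0715, 0.0469]
tcp_rot: [[0.878, -0.001, 0.479], [-0.479, 0.0, 0.878], [-0.001, -1.0, -0.0]]
force: [0.1, -0.1, -0.2]
opening: 0.006
```

Emit:
arm_command(translation=[[0,-0.3,0],[0,-0.8,0],[0,-1,0],[0,-1,0]], rotation=[[0,0,0],[0,0,0],[0,0,0],[0,0,0]], grip=[1,1,1,1])

```text
time_s: 16.5
position: [0.5613, -0.0702, 0.1296]
tcp_rot: [[0.879, 0.006, 0.477], [-0.477, -0.002, 0.879], [0.006, -1.0, 0.002]]
force: [0.3, -0.4, 0.4]
opening: 0.003
```

Emit:
arm_command(translation=[[-0.3,-0.5,0],[-0.7,-1,0],[-1,-1,0],[-1,-1,0]], rotation=[[0,0,0],[0,0,0],[0,0,0],[0,0,0]], grip=[1,1,1,1])

```text
time_s: 16.9
position: [0.4853, -0.0297, 0.2066]
tcp_rot: [[0.88, -0.004, 0.476], [-0.476, 0.002, 0.88], [-0.005, -1.0, -0.0]]
force: [-0.3, -0.3, 0.4]
opening: 0.005
```

```bash
python3 - <<'E'
exec(open('look.py').read())
im=w["image"]
cv2.imwrite("pics/w8.png",np.vstack([cv2.resize(im,(480,300)),np.hstack([cv2.resize(S["image"][150:290,215:385],(240,198)),cv2.resize(T["image"][150:290,265:435],(240,198))])]))
for n,P in(("nose@.15",C(.15,0,.032,p)),("stopTopIn",C(.15,0,.056,p))): print(n,wproj(P,s,w),proj(P,T),proj(P,S))
E
```

```text
16.9 [-0.0615  0.0841] Fx_cradle -0.39 [-0.3 -0.3  0.4]
scene rocket_nose [351.3 247.9] 0.63 [0.1493 0.0077]
scene rocket [305.3 222.5] 0.78 [-0.0036  0.    ]
wrist rocket_nose [494.7 252.5] 0.77 [0.152  0.0016]
top rocket_nose [291.5 175.6] 0.76 [ 0.1557 -0.007 ]
top rocket [330.7 194.3] 0.63 [-0.003  -0.0107]
top rocket [291.1 176.3] 0.39 [ 0.1559 -0.0039]
nose@.15 [493.20614381 253.758204  ] [[291.99319359 177.96831649]] [[349.89615908 249.94614338]]
stopTopIn [502.29379035 261.98287369] [[291.49590153 176.54430385]] [[350.41342506 245.03152572]]
```

View pics/w8.png

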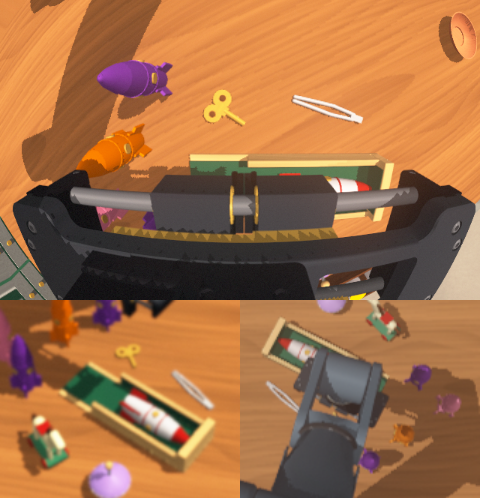

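The rocket lies in the trough and all three cameras put its nose at x = 149 to 156 mm, against the face at 150. One close crop before handing in.

```bash
python3 - <<'E'
from h import *
w=eyes.capture("wrist");cv2.imwrite("pics/w9.png",cv2.resize(w["image"][195:305,380:540],(640,440),interpolation=3))
E
```

```text
(no output)
```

View pics/w9.png

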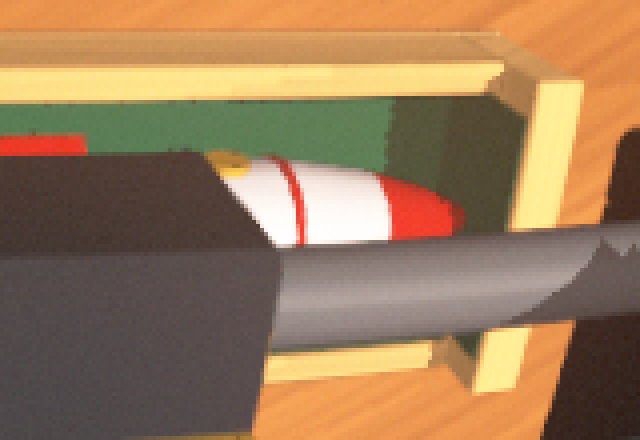

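```bash
python3 - <<'E'
from rig import bot
print(bot.read_state()["force"].round(1));print(bot.hand_in())
E
```

```text
[0.5 0.5 1.3]
the job is handed in; nothing more can be done
None
```

The silver rocket is lying in the trough with its nose against the end stop, and I handed the job in at about 17 s with the arm clear of everything.

- **Toppling:** I pushed it with closed fingertips about 115 mm above its base. It passed balance and fell by itself, straight along the trough, with its nose about 45 mm short of the stop.
- **Sliding:** I pushed the tail along the centre line with about 1 N, slowing near the end. I stopped when the force reached about 5 N and the fingers stalled, which I took as the nose meeting the stop. I then backed off and lifted away.
- **Last checks:** The three cameras put the nose at x = 149 to 156 mm in the cradle, with the stop face at 150. The close crop shows the tip at the stop face, and the other objects in view look to be where they were.
- **Disagreements:** Point estimates varied by about 6 mm between views. Shortly before the last push the top view still seemed to show a thin gap at the stop, so I relied on the force rise to decide contact. The gripper's sliding bar partly hid the nose in the last close view.

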